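Unload the ultrasonic cleaner and hang the board basket to drip

TASK

The boards in the ultrasonic cleaner are done and the tank is drained. Take the lid off by its knob and set it down gently, knob up, in the middle of the drying mat. Then lift the wire basket out of the tank by the grip of its handle, keeping it level so that both boards stay in it, hang it by the handle on both prongs of the drip stand and let go; do not drop the lid or the basket, and leave the other things on the bench where they are.

Things in the scene. Friction and masses are not known exactly. Their poses are not given: they have to be found in the camera images.
- tank_mouth (a point): Centre of the open mouth of the fixed ultrasonic cleaner, at its rim, 175 above the bench. A stainless box 163 (its x) x 178 (y) x 175 high; tank 135 (x) x 150 (y) x 100 deep, upright walls, tank floor 75 above the bench. Black carrying grips stick out 12 on both y ends, the black control panel 17 on the +x side. z up. Place and yaw vary.
- lid_knob (a point): Centre of the round black knob of the loose steel lid (0.18 to 0.37 kg), which starts on the cleaner. Knob 32 across, graspable from 11 below to 13 above this point. Lid sheet 150 (x) x 166 (y) x 3, upper face 25 below this point; under it a lip 8 deep (127 x 142) sits loosely in the tank mouth. Set down, the lid rests on the lip, whose edge is 36 below this point. z up.
- basket_handle (a point): Centre of the handle grip of the loose wire basket (0.2 to 0.4 kg). Handle: fixed arch, level top bar along this y from -58 to 58, 6 thick, with a black sleeve 12 thick from -20 to 20 as grip. Basket 98 (x) x 126 (y), walls up to 44 below this point (window under the bar), feet 88 below. Starts on the tank floor, this point 12 below the rim, some 60 free to the tank wall on both x sides. z up.
- hook_seat (a point): Drip stand (fixed): midway between its two hook prongs, level with their tops, 170 above the bench. Prongs: level, 6 thick, at y = -34 and 34, along this x from a post (20 thick, 186 high) at x = 80 to x = -40; free ends turn up 11 by x = -51. They enter the window under the handle bar from the -x end; the bar then lies along this y, 3 above this point. Tray below up to 24. Place, yaw, side vary.
- mat_top (a point): Centre of the upper face of the drying mat, a dark rubber mat 230 (its x) x 200 (y) x 4 thick, fixed on the bench on one side of the cleaner, the drip stand being on the other. z up. Place, yaw and side vary.
- board_a: Green circuit board 72 x 48, lying loose in the basket; origin at the centre of its underside. It is not to be handled by itself.
- board_b: Green circuit board 72 x 44, lying loose in the basket; origin at the centre of its underside. It is not to be handled by itself.
- spool: Bystander: white solder spool standing on end, 60 across and 32 high; origin at the centre of its underside.
- helping_hand: Bystander: black-footed helping-hand stand with a lens and a clip, foot 55 x 80, about 230 over its rod (along its y, lens at +y), 160 high; origin at the centre of its underside.
- cutters: Bystander: red-handled side cutters lying flat, 135 long, 55 wide, 12 high; origin underneath the joint, handles to -x.
- bowl: Bystander: small white bowl 84 across and 45 high; origin at the centre of its underside.
Not all that is in view belongs to the job. What is shaped like the part that bears hook_seat but red is not meant.

How it is judged:
By the outcome, as a careful person would: the job done as asked, in the order asked, and still so for the second after the job is handed in, with the robot touching nothing.
It also fails if it takes over 69 s, if anything falls off the work surface, if the arm or the gripper's body presses on something with over 40 N, if the wrist force passes 120 N, or if a joint passes its speed limit or range.

ROBOT

A 6-joint arm with a two-finger parallel gripper is mounted at the origin on the work surface. World frame = base frame: x ahead of the robot, y to its left, z up, the work surface at z = 0. Lengths are in m, angles in rad, forces in N, time in s.
With the tool pointing down it reaches from about 0.275 to 0.725 m from the base axis. Payload 5.6 kg.
Tool frame: the origin (TCP) lies midway between the tips of the shut fingers; the grasp point (between the pads) lies 19 mm behind it; z points along the fingers, y is the line along which they close (so a half turn about z gives the same grasp; the last joint's range is limited). The gripper opens to 85 mm and grips with 20 to 120 N. Pads are 22 mm wide; open, the fingers measure 114 mm over their backs; the gripper's body (76 mm by 85 mm) begins 54 mm behind the grasp point. The pads swing forward as they close: fully open they stand 13 mm farther back than shut.
Start: joints at [1.601, 0.255, 0.108, 0, -1.424, -0.285], TCP at [0.139, 0.532, 0.231] pointing down, gripper open.
Joint ranges: [-2.95, 2.95], [-1.21, 1.97], [-1.09, 1.5], [-2.87, 1.71], [-2.94, -0.07], [-3.05, 3.05]. Speed limits (rad/s): [2.57, 2.57, 3.14, 3.14, 3.14, 3.14].

INTERFACE

Orientations are given as a rotation vector (axis times angle).
In Python, from rig import r gives the robot as it stands.
- The arm moves only by the tool servo_tool, never from a script. Its argument "increments" is a list of rows, each a list of 5 numbers: the shift along the world's x, y, z each as a share of 10 cm, from -1 to 1, then the turn about the world's z as a share of 120 degrees, from -1 to 1, then the closure, from 0 (fully open) to 1 (shut). A call has 1 to 10 rows; each row is the pose to reach, as a shift and turn from the pose commanded when the call began; what a row does not reach only later rows make up. A row lasts 1/12 s, in which the tool goes at most 41.7 mm and 7.16 degrees, less where a joint would pass 70% of its speed; a pose out of reach is approached as far as the arm can. A call with a number of a shift or a turn outside -1 to 1 is refused whole. A call with a gripper value outside its range is refused whole. The fingers move at their own pace and stop on an object; "squeeze" is the grip in N (left out, the last holds). Time passes only in rows, so rows that repeat a pose let the fingers close. It gives the time, the measured TCP pose, the force and the opening at its end, in the units of the state.
- r.read_state(): the state, without advancing time (a new reading comes with each control period).
- r.get_image(name): name is "scene" or "side" or "wrist"; returns a dict with "frame" (420x560x3 uint8, red, green, blue), "depth" (420x560 float32, m along the optical axis (not along the pixel's ray), 0 where there is no reading), "intrinsics" (3x3 intrinsics, pixels), "position" and "attitude" of the camera in the world. Camera axes: x right, y down, z forward; pixel columns grow to the right and rows downward; lengths in m; the calibration is good to about 2 mm. A picture is of the moment at which its call begins.
- r.hand_in(): hands the job in, once; it reports no verdict.
The state is a dict: "t": time; "joint_pos": joint angles; "joint_vel": joint speeds; "joint_torque": joint torques, N m; "tcp_pos": TCP position; "orientation": TCP orientation; "contact_force": force on the tool from outside, world axes, zero at the start; "ft_torque": the same for the moment, N m; "width": opening from 0.0 (shut) to 1.0 (fully open).
Only numpy, scipy, OpenCV 4.12 (cv2) and the standard library are available. Lean on these libraries where they do the work, as an engineer would, in place of code of your own. Each camera call takes 0.05 s, during which the arm holds its last target. There are 200 camera calls.

## Working session

There is one attempt and no reset: what is moved stays moved. The work goes in short steps, Python scripts to look and compute and a tool call to move; the robot and the scene stay as the last step left them, time stands still between calls to the robot, and variables do not carry over. Pictures are saved under pics/ and viewed, on a budget of 10 in all, crops included, one or two more only if the job needs it, and the job is handed in when it is done.

Besides the shell and the picture viewer there is one more tool, called as name(argument=value, ...), one argument or row to a line, values as JSON. servo_tool: Moves the arm, as the interface text tells. Shift numbers are shares of 10 cm and turn numbers shares of 120 degrees, none past 1 either way. Its arguments: {"type":"object","properties":{"increments":{"type":"array"},"squeeze":{"type":"number"}},"required":["increments"]}

```bash
mkdir -p pics; ls
cat > h.py <<'E'
from rig import r
import numpy as np, cv2
from scipy.spatial.transform import Rotation as R
def shot(n,save=None):
    d=r.get_image(n); np.savez('pics/%s.npz'%(save or n),**{k:np.array(v) for k,v in d.items()})
    if save: cv2.imwrite('pics/%s.png'%save,cv2.cvtColor(d['frame'],cv2.COLOR_RGB2BGR))
    return d
def rot(a):
    a=np.array(a); return a if a.shape==(3,3) else (R.from_rotvec(a).as_matrix() if a.size==3 else R.from_quat(a).as_matrix())
def cloud(d):
    K=np.array(d['intrinsics']);z=d['depth'];v,u=np.indices(z.shape)
    p=np.stack([(u-K[0,2])*z/K[0,0],(v-K[1,2])*z/K[1,1],z],-1)
    P=p@rot(d['attitude']).T+np.array(d['position']); P[z==0]=np.nan; return P
E
python3 - <<'E'
from h import *
a=shot('scene','s1');b=shot('side','d1')
for d in(a,b):print(d['position'],d['attitude'],d['intrinsics'])
c=np.hstack([a['frame'],b['frame']]);print(r.read_state())
E
```

```text
pics
[ 1.33656296 -0.27686731  1.19377622] [-2.02884197 -1.64748269  0.50628066] [[385.52358954   0.         278.38683858]
 [  0.         385.52358954 210.01944406]
 [  0.           0.           1.        ]]
[0.1940239  0.71200923 1.02177359] [-0.59215059  2.66428122 -1.12459416] [[440.66028197   0.         276.40439838]
 [  0.         440.66028197 210.22149432]
 [  0.           0.           1.        ]]
{'t': 0.1, 'joint_pos': array([ 1.60060575e+00,  2.55698105e-01,  1.07130089e-01, -3.91267864e-04,
       -1.42394601e+00, -2.84584652e-01]), 'joint_vel': array([ 0.00128843, -0.00247983,  0.00146931,  0.00194903, -0.00029184,
        0.00044551]), 'joint_torque': array([-2.56127147e-03, -3.87607276e+01,  2.38474792e+01,  5.37778661e+00,
       -3.77671706e-03,  4.65318109e-06]), 'tcp_pos': array([0.13847066, 0.53181318, 0.23048403]), 'orientation': array([ 3.11438248e+00, -3.98984928e-01, -1.77916611e-04]), 'contact_force': array([ 0.404971  , -0.46129736,  0.19524445]), 'ft_torque': array([ 0.06132644,  0.05163563, -0.02390695]), 'width': 1.0014995936671036}
```

View pics/s1.png

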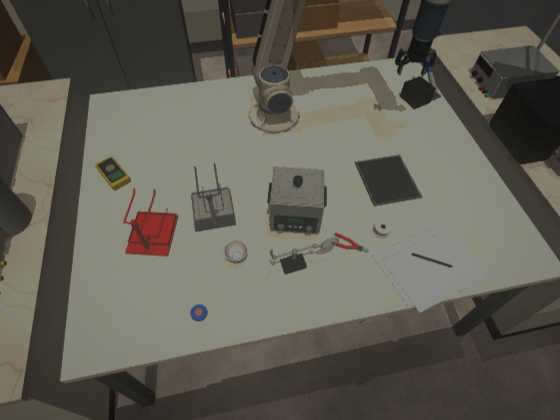

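View pics/d1.png

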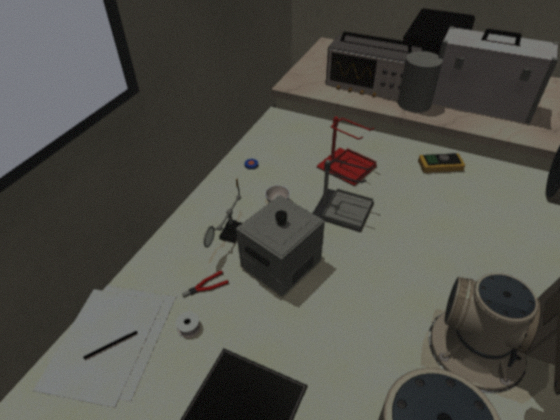

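The scene view shows the cleaner with knob at (298,181), the mat at (387,180), the grey stand at (212,205), and a red decoy at (150,232). Knob-like candidates are the lid knob (298,181), the spool (382,228) and the black box (418,92). Stand candidates are grey (212,205) and red (150,232). By the description I choose the knob on the cleaner and the grey stand. One close crop to check this, plus cloud measurements.

Run:
```python
from h import *
d=dict(np.load('pics/s1.npz'));P=cloud(d);f=d['frame']
cv2.imwrite('pics/c1.png',cv2.cvtColor(cv2.resize(f[140:250,170:430],None,fx=3,fy=3,interpolation=cv2.INTER_CUBIC),cv2.COLOR_RGB2BGR))
def rect(m,n):
    q=P[m][:,:2].astype(np.float32);q=q[~np.isnan(q).any(1)]
    print(n,len(q),cv2.minAreaRect(q),q.mean(0))
v,u=np.indices(P.shape[:2]);z=P[...,2]
near=lambda u0,v0,w:(abs(u-u0)<w)&(abs(v-v0)<w)
print('bench',np.nanmedian(z[near(330,260,6)]))
rect(near(298,195,45)&(z>.172)&(z<.186),'lid');rect(near(298,180,15)&(z>.193),'knob')
print(np.nanmax(z[near(298,180,15)]))
g=f.astype(int).sum(2)
m=near(387,180,38)&(g<170)&(z<.02);rect(m,'mat')
m=near(208,195,42)&(z>.15)&(u<240);rect(m,'prong+post');
for a in np.c_[u[m],v[m],P[m].round(3)][::6]:print(a)
m=near(212,205,42)&(z>.01)&(z<.035)&(u<240)&(g<330);rect(m,'tray')
```

```text
bench -0.0007294115610394503
lid 1855 ((0.5591435432434082, -0.03174217790365219), (0.17762304842472076, 0.16702358424663544), 73.38540649414062) [ 0.5641131  -0.03346205]
knob 84 ((0.559123158454895, -0.033722586929798126), (0.02969326265156269, 0.027407191693782806), 54.127437591552734) [ 0.5615304  -0.03417989]
0.22013634980815355
mat 1851 ((0.45802557468414307, 0.3674182593822479), (0.19643211364746094, 0.2163274586200714), 89.69247436523438) [0.4634206  0.36925042]
prong+post 181 ((0.47690796852111816, -0.33030813932418823), (0.14141960442066193, 0.07374252378940582), 0.33246946334838867) [ 0.4956015  -0.32992905]
[ 2.14e+02  1.64e+02  4.06e-01 -2.96e-01  1.79e-01]
[ 2.14e+02  1.67e+02  4.15e-01 -2.98e-01  1.73e-01]
[ 1.94e+02  1.69e+02  4.13e-01 -3.67e-01  1.76e-01]
[ 1.95e+02  1.71e+02  4.19e-01 -3.64e-01  1.72e-01]
[ 2.16e+02  1.72e+02  4.35e-01 -2.94e-01  1.68e-01]
[ 1.96e+02  1.74e+02  4.31e-01 -3.62e-01  1.69e-01]
[ 2.16e+02  1.75e+02  4.49e-01 -2.95e-01  1.68e-01]
[ 1.96e+02  1.78e+02  4.49e-01 -3.64e-01  1.69e-01]
[ 2.17e+02  1.79e+02  4.68e-01 -2.94e-01  1.70e-01]
[ 1.9
[... 583 characters left out ...]
e+02  5.26e-01 -3.64e-01  1.72e-01]
[ 2.10e+02  1.95e+02  5.37e-01 -3.25e-01  1.76e-01]
[ 2.16e+02  1.95e+02  5.30e-01 -3.06e-01  1.62e-01]
[ 2.07e+02  1.96e+02  5.41e-01 -3.35e-01  1.78e-01]
[ 2.13e+02  1.96e+02  5.36e-01 -3.16e-01  1.66e-01]
[ 2.02e+02  1.97e+02  5.35e-01 -3.52e-01  1.69e-01]
[ 2.08e+02  1.97e+02  5.44e-01 -3.32e-01  1.76e-01]
[ 2.08e+02  1.98e+02  5.47e-01 -3.33e-01  1.74e-01]
[ 2.08e+02  1.99e+02  5.47e-01 -3.33e-01  1.69e-01]
[ 2.08e+02  2.00e+02  5.46e-01 -3.34e-01  1.63e-01]
[ 2.10e+02  2.01e+02  5.42e-01 -3.29e-01  1.51e-01]
tray 870 ((0.4855348765850067, -0.37371963262557983), (0.19495469331741333, 0.23217815160751343), 0.10373903065919876) [ 0.4729927  -0.34226537]
```

View pics/c1.png

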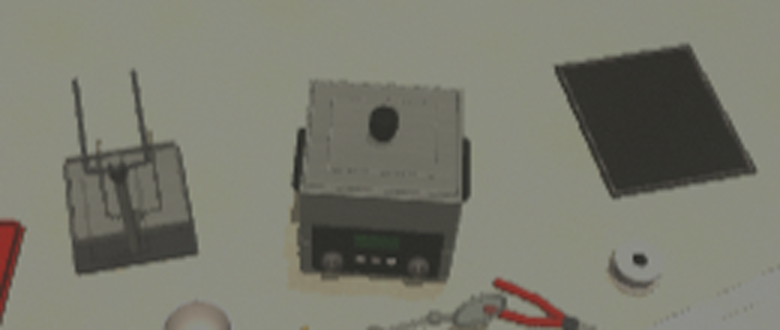

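```bash
cat >> h.py <<'E'
def onplane(d,pts,z):
    p=np.array(pts,float);K=np.array(d['intrinsics']);ray=np.c_[(p-K[[0,1],[2,2]])/K[0,0],np.ones(len(p))]@rot(d['attitude']).T
    c=np.array(d['position']);return c+ray*((z-c[2])/ray[:,2])[:,None]
def fit(q,name):
    # q: corners in order; report centre and directions
    q=q[:,:2];e=np.roll(q,-1,0)-q
    print(name,q.mean(0).round(4),'len',np.linalg.norm(e,axis=1).round(4),'ang',np.degrees(np.arctan2(e[:,1],e[:,0])).round(1))
E
python3 - <<'E'
from h import *
d=dict(np.load('pics/s1.npz'));P=cloud(d)
o=lambda pts,z:onplane(d,[((x+.5)/3-.5+170,(y+.5)/3-.5+140) for x,y in pts],z)
fit(o([(555,66),(690,44),(755,172),(615,197)],.004),'mat')
fit(o([(310,80),(465,89),(461,199),(301,187)],.178),'lid')
v,u=np.indices(P.shape[:2]);z=P[...,2]
for a,b in((190,200),(212,219)):
    m=(u>=a)&(u<=b)&(v>170)&(v<192)&(z>.16)&(z<.18);l=cv2.fitLine(P[m][:,:2].astype(np.float32),cv2.DIST_HUBER,0,.01,.01).ravel();print(l,np.degrees(np.arctan2(l[1],l[0])))
E
```

```text
mat [0.4619 0.3718] len [0.1998 0.2287 0.1921 0.2282] ang [  90.5   -1.   -89.6 -179.1]
lid [ 0.5567 -0.0311] len [0.1803 0.1578 0.1739 0.1547] ang [  74.1  -17.6 -106.9  164.8]
[ 0.999999    0.0014079   0.4611162  -0.36392802] 0.0806669
[ 0.99998623  0.00524731  0.47688013 -0.2960662 ] 0.30064985
```

The crop confirms the choices: the black knob sits on the steel lid of the cleaner (panel towards +x), with the grey stand on one side and the mat on the other. Estimates:

| Item | Position | Yaw |
|---|---|---|
| Knob | (0.559, -0.033, 0.203) | cleaner -17° |
| Mat | (0.462, 0.371) | 0° |
| Hook seat | (0.457, -0.330) | 0° |

Now I travel above the cleaner.

servo_tool(
  increments=[
    [0.35, -0.45, 0.4, -0.06, 0.3],
    [0.7, -0.9, 0.8, -0.13, 0.3],
    [0.7, -0.9, 0.8, -0.13, 0.3],
    [0.7, -0.9, 0.8, -0.13, 0.3],
  ],
)

```text
t: 0.43
tcp_pos: [0.211, 0.4404, 0.3155]
orientation: [-3.027, 0.821, -0.002]
contact_force: [0.5, 1.3, 0.8]
width: 0.7
```

servo_tool(
  increments=[
    [0.35, -0.45, 0, -0.06, 0.3],
    [0.7, -0.9, 0, -0.13, 0.3],
    [0.7, -0.9, 0, -0.13, 0.3],
    [0.7, -0.9, 0, -0.13, 0.3],
  ],
)

```text
t: 0.77
tcp_pos: [0.2806, 0.3487, 0.3118]
orientation: [-2.891, 1.229, -0.001]
contact_force: [-0.1, -0.2, -0.5]
width: 0.699
```

servo_tool(
  increments=[
    [0.35, -0.45, 0, -0.06, 0.3],
    [0.7, -0.9, 0, -0.13, 0.3],
    [0.7, -0.9, 0, -0.13, 0.3],
    [0.7, -0.9, 0, -0.13, 0.3],
  ],
)

```text
t: 1.1
tcp_pos: [0.3504, 0.259, 0.3112]
orientation: [2.697, -1.61, 0.001]
contact_force: [-0.0, 0.3, -0.7]
width: 0.699
```

servo_tool(
  increments=[
    [0.35, -0.45, 0, -0.06, 0.3],
    [0.7, -0.9, 0, -0.13, 0.3],
    [0.7, -0.9, 0, -0.13, 0.3],
    [0.7, -0.9, 0, -0.13, 0.3],
  ],
)

```text
t: 1.43
tcp_pos: [0.4204, 0.1692, 0.3105]
orientation: [2.452, -1.96, 0.001]
contact_force: [-0.7, -0.0, -1.1]
width: 0.699
```

servo_tool(
  increments=[
    [0.35, -0.45, 0, -0.06, 0.3],
    [0.7, -0.9, 0, -0.13, 0.3],
    [0.7, -0.9, 0, -0.13, 0.3],
    [0.7, -0.9, 0, -0.13, 0.3],
    [0.7, -0.9, 0, -0.13, 0.3],
  ],
)

```text
t: 1.85
tcp_pos: [0.489, 0.0817, 0.3101]
orientation: [2.167, -2.272, -0.002]
contact_force: [-0.4, 1.4, -0.3]
width: 0.696
```

servo_tool(
  increments=[
    [0.35, -0.5, 0, -0.06, 0.3],
    [0.7, -1.0, 0, -0.12, 0.3],
    [0.7, -1.0, 0, -0.12, 0.3],
    [0.7, -1.0, 0, -0.12, 0.3],
  ],
)

```text
t: 2.18
tcp_pos: [0.5603, -0.0206, 0.3093]
orientation: [1.864, -2.525, -0.001]
contact_force: [-1.6, 0.5, -2.1]
width: 0.699
```

servo_tool(
  increments=[
    [0, -0.14, 0, 0, 0.3],
    [0, -0.14, 0, 0, 0.3],
    [0, -0.14, 0, 0, 0.3],
  ],
)

```text
t: 2.43
tcp_pos: [0.5584, -0.0308, 0.3111]
orientation: [1.87, -2.524, -0.001]
contact_force: [-0.6, 0.0, 0.2]
width: 0.702
```

Run:
```python
from h import *
s=r.read_state();print(s['t'],s['tcp_pos'],s['orientation'])
d=shot('wrist','w1');P=cloud(d);z=P[...,2]
m=(z>.195)&(z<.23)&(abs(P[...,0]-.56)<.05)&(abs(P[...,1]+.033)<.05);q=P[m];print(len(q),np.percentile(q,[1,50,99],axis=0).round(4),cv2.minEnclosingCircle(q[:,:2].astype(np.float32)))
```

```text
2.4333 [ 0.5584156  -0.03081321  0.31111802] [ 1.87012175e+00 -2.52432706e+00 -8.03731728e-04]
1275 [[ 0.5398 -0.0491  0.1997]
 [ 0.554  -0.0361  0.2159]
 [ 0.5691 -0.0197  0.2179]] ((0.5544862151145935, -0.03371233120560646), 0.015988489612936974)
```

View pics/w1.png

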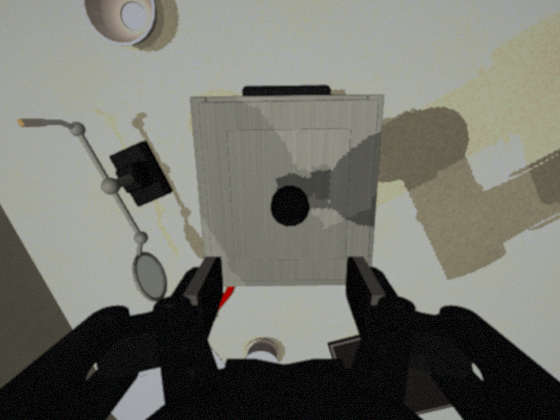

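The wrist view shows the knob at (290,206) on the lid, square to the fingers. The knob is at (0.555, -0.034). I descend and grip.

servo_tool(
  increments=[
    [-0.03, -0.03, -0.3, 0, 0.3],
    [-0.03, -0.03, -0.6, 0, 0.3],
    [-0.03, -0.03, -0.8, 0, 0.3],
    [-0.03, -0.03, -0.8, 0, 0.3],
  ],
)

```text
t: 2.82
tcp_pos: [0.5528, -0.0332, 0.2267]
orientation: [1.867, -2.519, -0.009]
contact_force: [-0.8, 0.9, -0.5]
width: 0.702
```

servo_tool(
  increments=[
    [0, 0, -0.2, 0, 0.3],
    [0, 0, -0.35, 0, 0.3],
    [0, 0, -0.45, 0, 0.3],
    [0, 0, -0.45, 0, 0.3],
    [0, 0, -0.45, 0, 0.5],
    [0, 0, -0.45, 0, 0.8],
    [0, 0, -0.45, 0, 1],
    [0, 0, -0.45, 0, 1],
    [0, 0, -0.45, 0, 1],
    [0, 0, -0.45, 0, 1],
  ],
  squeeze=50,
)

```text
t: 3.65
tcp_pos: [0.5563, -0.0346, 0.1881]
orientation: [-1.867, 2.523, -0.002]
contact_force: [-1.6, 1.4, 5.6]
width: 0.353
```

servo_tool(
  increments=[
    [0, 0, 0.05, 0, 1],
    [0, 0, 0.15, 0, 1],
    [0, 0, 0.3, 0, 1],
    [0, 0, 0.5, 0, 1],
    [0, 0, 0.7, 0, 1],
    [0, 0, 0.8, 0, 1],
    [0, 0, 0.8, 0, 1],
  ],
)

```text
t: 4.23
tcp_pos: [0.5568, -0.0349, 0.2692]
orientation: [-1.866, 2.522, -0.005]
contact_force: [0.7, 0.4, -2.3]
width: 0.354
```

servo_tool(
  increments=[
    [-0.02, 0.1, 0, 0.01, 1],
    [-0.07, 0.3, 0, 0.02, 1],
    [-0.13, 0.55, 0, 0.03, 1],
    [-0.18, 0.8, 0, 0.035, 1],
    [-0.23, 1.0, 0, 0.035, 1],
  ],
)

```text
t: 4.65
tcp_pos: [0.5313, 0.0671, 0.2644]
orientation: [1.96, -2.452, -0.003]
contact_force: [1.5, -0.6, -3.2]
width: 0.355
```

servo_tool(
  increments=[
    [-0.06, 0.25, 0, 0.01, 1],
    [-0.12, 0.5, 0, 0.02, 1],
    [-0.18, 0.75, 0, 0.03, 1],
    [-0.24, 1.0, 0, 0.035, 1],
  ],
)

```text
t: 4.98
tcp_pos: [0.5071, 0.1667, 0.2645]
orientation: [2.049, -2.378, -0.002]
contact_force: [-0.2, -0.1, -2.1]
width: 0.35
```

servo_tool(
  increments=[
    [-0.06, 0.25, 0, 0.01, 1],
    [-0.12, 0.5, 0, 0.02, 1],
    [-0.18, 0.75, 0, 0.03, 1],
    [-0.24, 1.0, 0, 0.035, 1],
  ],
)

```text
t: 5.32
tcp_pos: [0.4831, 0.2666, 0.2645]
orientation: [2.135, -2.301, -0.001]
contact_force: [0.9, -0.1, -2.6]
width: 0.353
```

servo_tool(
  increments=[
    [-0.06, 0.25, 0, 0.01, 1],
    [-0.12, 0.5, 0, 0.02, 1],
    [-0.18, 0.75, 0, 0.03, 1],
    [-0.22, 0.92, 0, 0.035, 1],
    [-0.24, 1.0, 0, 0.035, 1],
    [-0.24, 1.0, 0, 0.035, 1],
    [-0.24, 1.0, 0, 0.035, 1],
  ],
)

```text
t: 5.9
tcp_pos: [0.4603, 0.365, 0.2655]
orientation: [2.217, -2.224, 0.0]
contact_force: [0.6, -0.1, -3.1]
width: 0.348
```

Run:
```python
from h import *
s=r.read_state();print(s['t'],s['tcp_pos'],s['orientation'],s['width'])
d=shot('wrist','w2')
```

```text
5.9 [0.46034693 0.36502054 0.26551852] [ 2.21680912e+00 -2.22378426e+00  4.41277491e-04] 0.3481292446249223
```

View pics/w2.png

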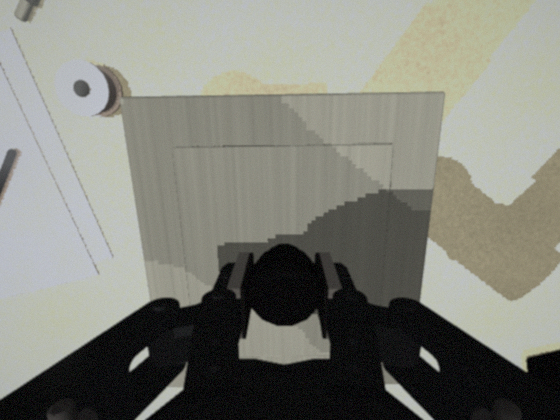

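The wrist view shows the lid held level, knob at (285,285), edges square. Lowering it onto the mat.

servo_tool(
  increments=[
    [0.02, 0.06, -0.15, 0, 1],
    [0.02, 0.06, -0.4, 0, 1],
    [0.02, 0.06, -0.7, 0, 1],
    [0.02, 0.06, -1.0, 0, 1],
  ],
)

```text
t: 6.28
tcp_pos: [0.4632, 0.3703, 0.1659]
orientation: [-2.215, 2.226, 0.0]
contact_force: [0.3, 0.3, -2.9]
width: 0.347
```

servo_tool(
  increments=[
    [0, 0, -0.3, 0, 1],
    [0, 0, -0.6, 0, 1],
    [0, 0, -0.8, 0, 1],
    [0, 0, -0.95, 0, 1],
    [0, 0, -1.0, 0, 1],
    [0, 0, -1.0, 0, 1],
  ],
)

```text
t: 6.78
tcp_pos: [0.4624, 0.3697, 0.0652]
orientation: [2.214, -2.225, 0.001]
contact_force: [-0.0, 0.1, -3.0]
width: 0.351
```

servo_tool(
  increments=[
    [0, 0, -0.06, 0, 1],
    [0, 0, -0.12, 0, 1],
    [0, 0, -0.18, 0, 1],
    [0, 0, -0.24, 0, 1],
    [0, 0, -0.28, 0, 1],
    [0, 0, -0.32, 0, 1],
    [0, 0, -0.34, 0, 1],
  ],
)

```text
t: 7.37
tcp_pos: [0.4624, 0.3711, 0.0316]
orientation: [2.217, -2.225, 0.0]
contact_force: [0.7, -1.2, -2.7]
width: 0.351
```

servo_tool(
  increments=[
    [0, 0, -0.02, 0, 1],
    [0, 0, -0.04, 0, 1],
    [0, 0, -0.05, 0, 1],
    [0, 0, -0.05, 0, 1],
  ],
)

```text
t: 7.7
tcp_pos: [0.4625, 0.3712, 0.0271]
orientation: [2.217, -2.225, 0.0]
contact_force: [-0.1, -0.6, -3.0]
width: 0.351
```

servo_tool(
  increments=[
    [0, 0, -0.01, 0, 1],
    [0, 0, -0.015, 0, 1],
    [0, 0, -0.02, 0, 1],
    [0, 0, -0.02, 0, 1],
  ],
)

```text
t: 8.03
tcp_pos: [0.4626, 0.3712, 0.0253]
orientation: [-2.218, 2.225, 0.0]
contact_force: [0.2, 1.1, -2.5]
width: 0.347
```

servo_tool(
  increments=[
    [0, 0, -0.01, 0, 1],
    [0, 0, -0.015, 0, 1],
    [0, 0, -0.02, 0, 1],
    [0, 0, -0.02, 0, 1],
  ],
)

```text
t: 8.37
tcp_pos: [0.4627, 0.3714, 0.0251]
orientation: [-2.217, 2.224, -0.001]
contact_force: [-3.6, -3.0, 9.1]
width: 0.353
```

Contact with the mat. I open, rise and go back over the cleaner.

servo_tool(
  increments=[
    [0, 0, 0.01, 0, 0.6],
    [0, 0, 0.01, 0, 0.3],
    [0, 0, 0.01, 0, 0.2],
    [0, 0, 0.01, 0, 0.2],
    [0, 0, 0.1, 0, 0.2],
    [0, 0, 0.3, 0, 0.2],
    [0, 0, 0.6, 0, 0.2],
    [0, 0, 0.9, 0, 0.2],
    [0, 0, 1, 0, 0.2],
  ],
)

```text
t: 9.12
tcp_pos: [0.4647, 0.3727, 0.129]
orientation: [-2.213, 2.219, -0.001]
contact_force: [0.5, 0.7, 1.3]
width: 0.801
```

servo_tool(
  increments=[
    [0, 0, 0.4, 0, 0.6],
    [0, 0, 0.8, 0, 0.6],
    [0, -0.2, 1, 0, 0.6],
    [0, -0.6, 1, 0, 0.6],
    [0, -1, 1, 0, 0.6],
  ],
)

```text
t: 9.53
tcp_pos: [0.463, 0.2714, 0.2252]
orientation: [-2.217, 2.22, -0.0]
contact_force: [1.6, -0.1, -0.5]
width: 0.398
```

servo_tool(
  increments=[
    [0.12, -0.4, 0.3, -0.01, 0.6],
    [0.2, -0.8, 0.6, -0.03, 0.6],
    [0.3, -1, 0.8, -0.046, 0.6],
    [0.3, -1, 0.8, -0.046, 0.6],
  ],
)

```text
t: 9.87
tcp_pos: [0.495, 0.1674, 0.3094]
orientation: [-2.097, 2.329, -0.007]
contact_force: [0.9, 0.7, 0.9]
width: 0.402
```

servo_tool(
  increments=[
    [0.12, -0.4, 0, -0.01, 0.6],
    [0.2, -0.8, 0, -0.03, 0.6],
    [0.3, -1, 0, -0.046, 0.6],
    [0.3, -1, 0, -0.046, 0.6],
  ],
)

```text
t: 10.2
tcp_pos: [0.5234, 0.0676, 0.3038]
orientation: [1.986, -2.434, 0.002]
contact_force: [-0.7, 1.1, -0.1]
width: 0.399
```

servo_tool(
  increments=[
    [0.12, -0.4, 0, -0.01, 0.6],
    [0.2, -0.8, 0, -0.03, 0.6],
    [0.3, -1, 0, -0.046, 0.6],
    [0.3, -1, 0, -0.046, 0.6],
    [0.3, -1, 0, -0.046, 0.6],
    [0.3, -1, 0, -0.046, 0.6],
  ],
)

```text
t: 10.7
tcp_pos: [0.5525, -0.0283, 0.3034]
orientation: [-1.874, 2.521, 0.0]
contact_force: [0.4, -0.7, 0.0]
width: 0.4
```

Run:
```python
from h import *
s=r.read_state();print(s['t'],s['tcp_pos'],s['orientation'])
d=shot('wrist','w3');P=cloud(d);z=P[...,2];np.save('pics/P3.npy',P)
d=shot('scene','s2')
m=(z>.13)&(z<.172);print(m.sum())
```

```text
10.7 [ 0.5525008  -0.02832499  0.30338802] [-1.87445437e+00  2.52088186e+00  3.60743298e-04]
7032
```

View pics/w3.png

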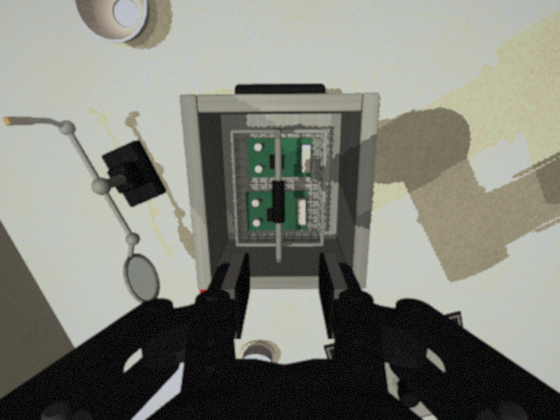

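The wrist view shows the basket with two green boards, the handle bar from (278,128) to (279,260), and the black sleeve centred at (278,201). I compute its position and check the lid on the mat.

Run:
```python
from h import *
d=dict(np.load('pics/w3.npz'));P=cloud(d)
print(P[195:208:3,276:281:2].round(3).reshape(-1,3))
q=onplane(d,[(278,128),(278.5,201),(279,260)],.168);print(q.round(4));e=q[0]-q[2];print(np.degrees(np.arctan2(e[1],e[0])))
d=dict(np.load('pics/s2.npz'));P=cloud(d)
m=(abs(P[...,0]-.462)<.12)&(abs(P[...,1]-.371)<.11)&(P[...,2]>.01)&(P[...,2]<.022);x=P[m];print(len(x),cv2.minAreaRect(x[:,:2].astype(np.float32)),np.percentile(x[:,2],[5,50,95]))
```

```text
[[ 0.559 -0.036  0.169]
 [ 0.557 -0.035  0.169]
 [ 0.556 -0.035  0.169]
 [ 0.56  -0.034  0.17 ]
 [ 0.558 -0.033  0.169]
 [ 0.557 -0.032  0.169]
 [ 0.561 -0.03   0.169]
 [ 0.559 -0.03   0.169]
 [ 0.557 -0.029  0.168]
 [ 0.562 -0.028  0.17 ]
 [ 0.56  -0.028  0.171]
 [ 0.558 -0.027  0.169]
 [ 0.562 -0.025  0.169]
 [ 0.561 -0.025  0.169]
 [ 0.559 -0.024  0.169]]
[[ 0.5403 -0.0914  0.168 ]
 [ 0.5587 -0.0296  0.168 ]
 [ 0.5755  0.0268  0.168 ]]
-106.5712428283167
1079 ((0.46777573227882385, 0.3717191815376282), (0.1857532560825348, 0.19051222503185272), 15.060677528381348) [0.0108803  0.01435841 0.01902397]
```

servo_tool(
  increments=[
    [0.05, -0.03, -0.2, 0, 0.5],
    [0.05, -0.03, -0.5, 0, 0.5],
    [0.05, -0.03, -0.8, 0, 0.5],
    [0.05, -0.03, -1, 0, 0.5],
    [0.05, -0.03, -1, 0, 0.5],
    [0.05, -0.03, -1, 0, 0.5],
  ],
)

```text
t: 11.3
tcp_pos: [0.5572, -0.0312, 0.2034]
orientation: [1.875, -2.519, -0.0]
contact_force: [-0.3, -0.4, 1.3]
width: 0.503
```

servo_tool(
  increments=[
    [0.01, 0, -0.2, 0, 0.5],
    [0.01, 0, -0.4, 0, 0.5],
    [0.01, 0, -0.55, 0, 0.5],
    [0.01, 0, -0.6, 0, 0.5],
    [0.01, 0, -0.6, 0, 0.5],
    [0.01, 0, -0.6, 0, 0.8],
    [0.01, 0, -0.6, 0, 1],
    [0.01, 0, -0.6, 0, 1],
    [0.01, 0, -0.6, 0, 1],
    [0.01, 0, -0.6, 0, 1],
  ],
  squeeze=60,
)

```text
t: 12.13
tcp_pos: [0.5592, -0.0316, 0.1451]
orientation: [-1.873, 2.519, -0.002]
contact_force: [-3.2, 2.3, 6.4]
width: 0.118
```

servo_tool(
  increments=[
    [0, 0, 0.03, 0, 1],
    [0, 0, 0.08, 0, 1],
    [0, 0, 0.18, 0, 1],
    [0, 0, 0.3, 0, 1],
    [0, 0, 0.45, 0, 1],
    [0, 0, 0.6, 0, 1],
    [0, 0, 0.75, 0, 1],
    [0, 0, 0.9, 0, 1],
    [0, 0, 1, 0, 1],
    [0, 0, 1, 0, 1],
  ],
)

```text
t: 12.97
tcp_pos: [0.5598, -0.0319, 0.2461]
orientation: [-1.872, 2.518, -0.004]
contact_force: [0.7, -0.1, -3.3]
width: 0.116
```

servo_tool(
  increments=[
    [0, 0, 0.1, 0, 1],
    [0, 0, 0.2, 0, 1],
    [0, 0, 0.35, 0, 1],
    [0, 0, 0.45, 0, 1],
    [0, 0, 0.5, 0, 1],
    [0, 0, 0.5, 0, 1],
  ],
)

```text
t: 13.47
tcp_pos: [0.5592, -0.0318, 0.2946]
orientation: [-1.873, 2.52, -0.002]
contact_force: [0.1, -0.1, -3.3]
width: 0.119
```

Run:
```python
from h import *
s=r.read_state();print(s['t'],s['tcp_pos'],s['contact_force'],s['ft_torque'])
a=shot('wrist','w4');b=shot('side','d4')
cv2.imwrite('pics/m4.png',cv2.cvtColor(np.hstack([cv2.resize(a['frame'],(400,300)),cv2.resize(b['frame'][100:310,200:480],(400,300))]),cv2.COLOR_RGB2BGR))
```

```text
13.4667 [ 0.55916718 -0.03177337  0.2946037 ] [ 0.07046072 -0.06298976 -3.3378285 ] [-0.05310315 -0.08996573  0.03231287]
```

View pics/m4.png

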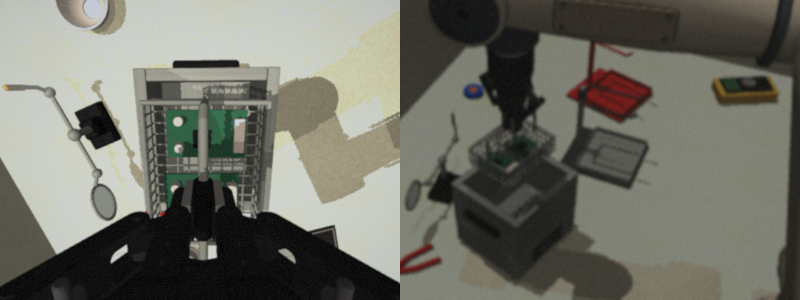

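The left panel shows the grip on the sleeve with both boards flat in the basket. The right panel shows the basket level above the tank. Carrying it to in front of the stand's free prong ends.

servo_tool(
  increments=[
    [-0.05, -0.07, 0, 0.005, 1],
    [-0.15, -0.2, 0, 0.01, 1],
    [-0.3, -0.4, 0, 0.02, 1],
    [-0.45, -0.6, 0, 0.03, 1],
    [-0.6, -0.8, 0, 0.04, 1],
    [-0.75, -1, 0, 0.046, 1],
  ],
)

```text
t: 14.07
tcp_pos: [0.482, -0.1328, 0.2926]
orientation: [1.995, -2.426, -0.001]
contact_force: [-0.6, -0.8, -3.1]
width: 0.122
```

servo_tool(
  increments=[
    [-0.15, -0.2, 0, 0.01, 1],
    [-0.3, -0.4, 0, 0.02, 1],
    [-0.45, -0.6, 0, 0.03, 1],
    [-0.6, -0.8, 0, 0.04, 1],
    [-0.75, -1, 0, 0.046, 1],
  ],
)

```text
t: 14.48
tcp_pos: [0.4068, -0.2327, 0.2927]
orientation: [2.109, -2.327, -0.001]
contact_force: [0.1, -0.3, -4.6]
width: 0.12
```

servo_tool(
  increments=[
    [-0.15, -0.2, 0, 0.01, 1],
    [-0.3, -0.4, 0, 0.02, 1],
    [-0.45, -0.6, 0, 0.03, 1],
    [-0.6, -0.8, 0, 0.04, 1],
    [-0.7, -0.93, 0, 0.046, 1],
    [-0.75, -0.98, 0, 0.046, 1],
    [-0.75, -0.98, 0, 0.046, 1],
    [-0.75, -0.98, 0, 0.046, 1],
  ],
)

```text
t: 15.15
tcp_pos: [0.3332, -0.3295, 0.2929]
orientation: [-2.216, 2.226, 0.001]
contact_force: [-0.4, -0.3, -3.3]
width: 0.118
```

servo_tool(
  increments=[
    [0, 0, -0.1, 0, 1],
    [0, 0, -0.3, 0, 1],
    [0, 0, -0.5, 0, 1],
    [0, 0, -0.7, 0, 1],
    [0, 0, -0.85, 0, 1],
    [0, 0, -0.95, 0, 1],
    [0, 0, -1.0, 0, 1],
    [0, 0, -1.0, 0, 1],
  ],
)

```text
t: 15.82
tcp_pos: [0.3333, -0.3286, 0.1916]
orientation: [2.218, -2.224, -0.005]
contact_force: [1.1, 0.0, -3.4]
width: 0.116
```

servo_tool(
  increments=[
    [0, 0, -0.05, 0, 1],
    [0, 0, -0.1, 0, 1],
    [0, 0, -0.14, 0, 1],
    [0, 0, -0.14, 0, 1],
    [0, 0, -0.14, 0, 1],
  ],
)

```text
t: 16.23
tcp_pos: [0.3335, -0.3298, 0.1793]
orientation: [2.217, -2.225, -0.0]
contact_force: [-0.4, 0.9, -4.0]
width: 0.113
```

Run:
```python
from h import *
s=r.read_state();print(s['t'],s['tcp_pos'],s['orientation'])
a=shot('scene','s5');b=shot('side','d5')
k=lambda f,y,x:cv2.resize(f[y:y+150,x:x+130],(390,450),interpolation=cv2.INTER_CUBIC)
cv2.imwrite('pics/m5.png',cv2.cvtColor(np.hstack([k(a['frame'],110,150),k(b['frame'],110,285)]),cv2.COLOR_RGB2BGR))
P=cloud(a);v,u=np.indices(P.shape[:2]);z=P[...,2]
m=(u>170)&(u<235)&(v>140)&(v<190)&(P[...,0]>.27)&(P[...,0]<.39)&(z>.1)&(z<.165)
q=P[m];print(len(q),np.percentile(q,[2,50,98],axis=0).round(3))
```

```text
16.2333 [ 0.33354581 -0.32976506  0.17925928] [ 2.21747608e+00 -2.22523876e+00 -1.70724389e-04]
596 [[ 0.286 -0.388  0.114]
 [ 0.338 -0.327  0.123]
 [ 0.385 -0.265  0.153]]
```

View pics/m5.png

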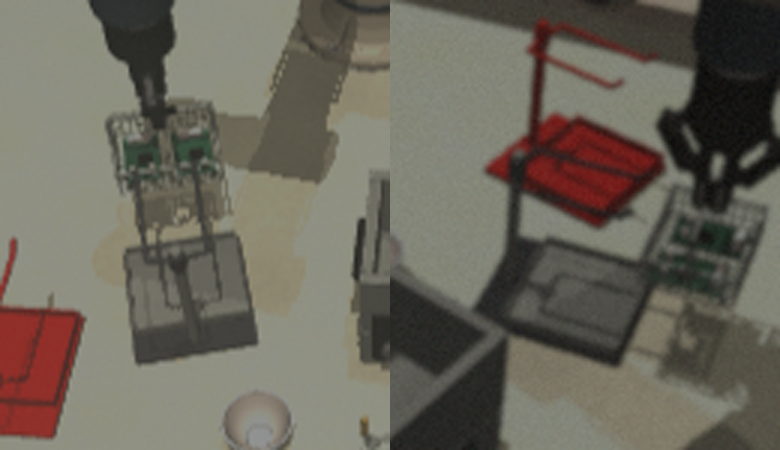

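Left and right panels show the basket level with both boards in it, just short of the prong tips and lined up between them. Basket wall tops are at 0.153, prong undersides at 0.164, the tips at about 0.181 and the bar underside at 0.194. Sliding in.

servo_tool(
  increments=[
    [0.05, 0, 0, 0, 1],
    [0.13, 0, 0, 0, 1],
    [0.23, 0, 0, 0, 1],
    [0.33, 0, 0, 0, 1],
    [0.43, 0, 0, 0, 1],
    [0.53, 0, 0, 0, 1],
    [0.58, 0, 0, 0, 1],
    [0.6, 0, 0, 0, 1],
  ],
)

```text
t: 17.0
tcp_pos: [0.3947, -0.3297, 0.1789]
orientation: [2.218, -2.224, -0.001]
contact_force: [-0.3, -0.2, -3.9]
width: 0.121
```

servo_tool(
  increments=[
    [0.08, 0, 0, 0, 1],
    [0.18, 0, 0, 0, 1],
    [0.28, 0, 0, 0, 1],
    [0.38, 0, 0, 0, 1],
    [0.48, 0, 0, 0, 1],
    [0.57, 0, 0, 0, 1],
    [0.61, 0, 0, 0, 1],
    [0.62, 0, 0, 0, 1],
    [0.62, 0, 0, 0, 1],
  ],
)

```text
t: 17.75
tcp_pos: [0.4558, -0.3297, 0.179]
orientation: [2.218, -2.225, -0.001]
contact_force: [-0.5, -0.2, -3.4]
width: 0.116
```

servo_tool(
  increments=[
    [0, 0, -0.04, 0, 1],
    [0, 0, -0.08, 0, 1],
    [0, 0, -0.12, 0, 1],
    [0, 0, -0.16, 0, 1],
    [0, 0, -0.18, 0, 1],
    [0, 0, -0.18, 0, 1],
  ],
)

```text
t: 18.25
tcp_pos: [0.4551, -0.3296, 0.1605]
orientation: [2.217, -2.225, -0.002]
contact_force: [0.1, 0.3, -3.8]
width: 0.115
```

servo_tool(
  increments=[
    [0, 0, -0.01, 0, 1],
    [0, 0, -0.02, 0, 1],
    [0, 0, -0.03, 0, 1],
    [0, 0, -0.04, 0, 1],
    [0, 0, -0.04, 0, 1],
  ],
)

```text
t: 18.67
tcp_pos: [0.4555, -0.3297, 0.1571]
orientation: [2.218, -2.225, -0.0]
contact_force: [-0.3, 0.1, -3.4]
width: 0.118
```

servo_tool(
  increments=[
    [0, 0, -0.01, 0, 1],
    [0, 0, -0.015, 0, 1],
    [0, 0, -0.02, 0, 1],
    [0, 0, -0.02, 0, 1],
  ],
)

```text
t: 19.0
tcp_pos: [0.4556, -0.3297, 0.1552]
orientation: [2.218, -2.225, -0.0]
contact_force: [-0.4, 0.8, -3.8]
width: 0.115
```

servo_tool(
  increments=[
    [0, 0, -0.01, 0, 1],
    [0, 0, -0.015, 0, 1],
    [0, 0, -0.02, 0, 1],
    [0, 0, -0.02, 0, 1],
  ],
)

```text
t: 19.33
tcp_pos: [0.4558, -0.3299, 0.154]
orientation: [-2.218, 2.225, -0.002]
contact_force: [-0.6, 0.5, 0.9]
width: 0.119
```

servo_tool(
  increments=[
    [0, 0, -0.005, 0, 1],
    [0, 0, -0.01, 0, 1],
    [0, 0, -0.01, 0, 1],
  ],
)

```text
t: 19.58
tcp_pos: [0.4559, -0.33, 0.1538]
orientation: [-2.218, 2.225, -0.003]
contact_force: [-3.4, 3.9, 7.8]
width: 0.116
```

Run:
```python
from h import *
s=r.read_state();print(s['t'],s['tcp_pos'],s['contact_force'],s['ft_torque'])
a=shot('scene','s6');b=shot('side','d6')
k=lambda f,y,x:cv2.resize(f[y:y+150,x:x+130],(390,450),interpolation=cv2.INTER_CUBIC)
cv2.imwrite('pics/m6.png',cv2.cvtColor(np.hstack([k(a['frame'],110,150),k(b['frame'],110,285)]),cv2.COLOR_RGB2BGR))
```

```text
19.5833 [ 0.45586519 -0.32999875  0.1538232 ] [-3.38335216  3.91617112  7.81805683] [ 1.16880748  0.9378396  -0.00379268]
```

View pics/m6.png

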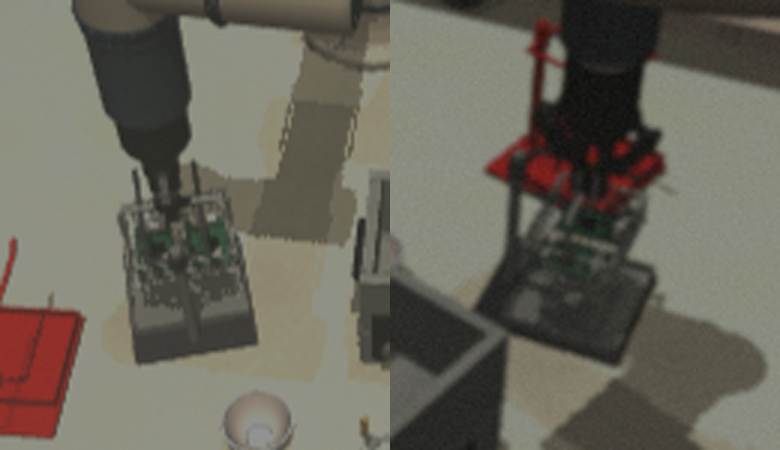

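The bar lies across both prongs, prongs visible either side of the grip at (140,185) and (195,180), basket level, boards in. Releasing gently.

servo_tool(
  increments=[
    [0, 0, 0.005, 0, 0.85],
    [0, 0, 0.005, 0, 0.8],
    [0, 0, 0.005, 0, 0.7],
    [0, 0, 0.005, 0, 0.6],
    [0, 0, 0.005, 0, 0.5],
    [0, 0, 0.005, 0, 0.5],
  ],
)

```text
t: 20.18
tcp_pos: [0.4556, -0.3298, 0.1526]
orientation: [2.217, -2.225, -0.0]
contact_force: [-0.3, -0.0, -0.1]
width: 0.5
```

servo_tool(
  increments=[
    [0, 0, 0.05, 0, 0.5],
    [0, 0, 0.15, 0, 0.5],
    [0, 0, 0.3, 0, 0.5],
    [0, 0, 0.5, 0, 0.5],
    [0, 0, 0.8, 0, 0.5],
    [0, 0, 1, 0, 0.5],
    [0, 0, 1, 0, 0.5],
  ],
)

```text
t: 20.77
tcp_pos: [0.4573, -0.3313, 0.2592]
orientation: [-2.216, 2.224, -0.016]
contact_force: [1.2, 0.4, 0.5]
width: 0.503
```

servo_tool(
  increments=[
    [0, 0.2, 0.2, 0, 0.5],
    [0, 0.6, 0.5, 0, 0.5],
    [0, 1, 0.5, 0, 0.5],
    [0, 1, 0.5, 0, 0.5],
    [0, 1, 0.5, 0, 0.5],
  ],
)

```text
t: 21.18
tcp_pos: [0.456, -0.2279, 0.3046]
orientation: [-2.22, 2.22, -0.004]
contact_force: [-0.3, 0.2, 0.4]
width: 0.498
```

servo_tool(
  increments=[
    [0, 0.4, 0, 0, 0.5],
    [0, 0.8, 0, 0, 0.5],
    [0, 1, 0, 0, 0.5],
    [0, 1, 0, 0, 0.5],
    [0, 1, 0, 0, 0.5],
  ],
)

```text
t: 21.6
tcp_pos: [0.4556, -0.1296, 0.3029]
orientation: [2.219, -2.223, 0.0]
contact_force: [-0.2, -1.1, -0.0]
width: 0.503
```

Run:
```python
from h import *
s=r.read_state();print(s['t'],s['tcp_pos'],s['contact_force'])
a=shot('scene','s7');b=shot('side','d7')
k=lambda f,y,x,h,w,H,W:cv2.resize(f[y:y+h,x:x+w],(W,H),interpolation=cv2.INTER_CUBIC)
cv2.imwrite('pics/m7.png',cv2.cvtColor(np.hstack([k(a['frame'],130,110,160,330,388,800)]),cv2.COLOR_RGB2BGR))
P=cloud(a)
x=P[...,0];y=P[...,1];z=P[...,2]
m=(abs(x-.457)<.07)&(abs(y+.33)<.075)&(z>.165)&(z<.183);q=P[m];print('bar/prongs',len(q),np.percentile(q,[2,50,98],axis=0).round(3))
m=(abs(x-.462)<.12)&(abs(y-.371)<.12)&(z>.035);q=P[m];print('knob',len(q),q.mean(0),q[:,2].max())
```

```text
21.6 [ 0.45560146 -0.12964226  0.30287043] [-0.215871   -1.13422391 -0.00796092]
bar/prongs 175 [[ 0.41  -0.383  0.166]
 [ 0.462 -0.327  0.171]
 [ 0.522 -0.27   0.179]]
knob 58 [0.47092071 0.36857654 0.04714307] 0.057402389515231134
```

View pics/m7.png

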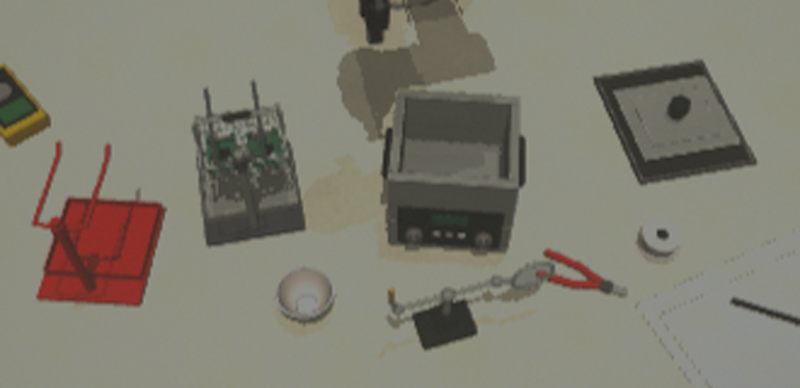

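The picture shows the lid centred on the mat with its knob up (680,107). The basket hangs on both prongs at (240,150) with both boards in it, and the bystanders are where they were. Handing in.

```bash
python3 -c "
from rig import r
print(r.hand_in())"
```

```text
the job is handed in; nothing more can be done
None
```

The job is handed in at about 21.6 s on the robot's clock. The lid is set down knob up on the mat, and the basket hangs by its handle on both prongs of the grey stand, with the gripper clear of it.

- **Lid:** I lowered it in small steps until it touched (about 9 N). The last picture shows it centred and square on the mat.
- **Basket:** it came out level, slid in over the prong tips and was released once the bar rested on the prongs (about 8 N). The last picture shows both boards in it, and the bar and prongs read about 0.17 m high.
- **Bystanders:** none appears moved in the last picture.
- **A small disagreement:** the final scene-camera reading put the lid knob at (0.471, 0.369), about 8 mm off in x from where I set it down, (0.463, 0.371). That camera views the knob obliquely and read about 6 mm high in x on the knob earlier too, so I left it.

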